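# Drive the worn bushing out of its bore

## Task

The bushing is stuck in the bore of the aluminium push-out stand. Take the drift with the thick shank from the rack by its handle, put it into the bore and, keeping hold of it, press it down until its collar rests on the stand and the bushing has come out underneath into the tray. Then let go and leave the drift standing in the bore; leave the thin drift, which would slip through the bushing, in the rack.

Things in the scene. Friction and masses are not known exactly. Their poses are not given: they have to be found in the camera images.
- wide_drift_grip (a point): Middle of the handle of the right tool: steel drift hanging upright in one of the rack's two 30 mm holes. From its foot up: shank 24 mm dia, 58 long; collar 64 dia, 8 thick; ringed round handle 28 dia, 52 tall, gripped from above. Point on the axis (z, up), 92 above the foot, 34 above the collar's underside, 26 below the top. Collar rests on the white rack, 80 above the bench. 0.3 kg
- thin_drift_grip (a point): Middle of the handle of the wrong tool, in the rack's other hole: same heights and build in steel but slender: shank 10 mm, collar 44 mm, handle 18 mm diameter. Point 92 mm above its foot. It stays in the rack. The holes are 80 mm apart; which drift hangs in which varies
- bore_mouth (a point): Centre of the bore's upper mouth, 100 mm above the bench, in the push-out stand: aluminium plate 110 x 110 x 36 mm on four posts, fixed to the bench. z up. Bore 43 mm diameter, straight through: 9 mm to spare round the drift. Spring balls low in the bore hold the bushing; pressing it past them takes 6 to 12 N. With the drift home its handle's middle is 34 mm above this point
- bushing_centre (a point): Centre of the worn brass bushing: ring of 40 mm outside diameter, 16 mm hole, 22 mm high, standing in the bore, its top about 4 mm below the mouth at the start; z its axis. Below the bore, on the stand's base, a fixed open steel tray 74 x 74 x 16 mm (floor 13 mm above the bench) catches it; out and lying there flat, this point is 76 mm below the bore's mouth
Not all that is in view belongs to the job. What is shaped like the part that bears wide_drift_grip but green or red is not meant.

How it is judged:
By the outcome, as a careful person would: the job done as asked, in the order asked, and still so for the second after the job is handed in, with the robot touching nothing.
It also fails if it takes over 43 s, if anything falls off the work surface, if the arm or the gripper's body presses on something with over 40 N, if the wrist force passes 120 N, or if a joint passes its speed limit or range.

## Robot

A 6-joint arm with a two-finger parallel gripper is mounted at the origin on a cart in front of the work surface, level with it; the furniture and walls round the work are solid. World frame = base frame: x ahead of the robot, y to its left, z up, the work surface at z = 0. Lengths are in m, angles in rad, forces in N, time in s.
With the tool pointing down it reaches from about 0.25 to 0.725 m from the base axis. Payload 4 kg.
Tool frame: the origin (TCP) lies on the centre line of the jaws, within the pads' length; the fingertips stand ahead of it and the grasp point (between the pads) lies 11 mm behind it (bot.tip_extent is the z of the fingertips in the tool frame, in m); z points along the fingers, y is the direction in which the jaws open and shut (so a half turn about z gives the same grasp; the last joint's range is limited). The gripper opens to 85 mm and grips with 20 to 120 N. Pads are 22 mm wide; open, the fingers measure 114 mm over their backs; the gripper's body (76 mm by 85 mm) begins 54 mm behind the grasp point. The pads swing forward as they close: fully open they stand 13 mm farther back than shut.
Start: joints at [-1.289, 0.241, 0.005, 1.335, 0, 1.571], TCP at [0.139, -0.48, 0.239] pointing down, gripper open.
Joint ranges: [-2.72, 2.72], [-1.05, 1.87], [-1.09, 1.28], [-1.99, 2.15], [-1.42, 1.44], [-3.14, 3.14]. Speed limits (rad/s): [2.79, 2.79, 3.14, 3.14, 3.14, 3.14].

## Interface

Orientations are given as a unit quaternion [x, y, z, w].
In Python, from workcell import bot gives the robot as it stands.
- The arm moves only by the shell command python3 -m jog 'ROWS'. ROWS is JSON, a list that holds one entry, the list of rows, each a list of 7 numbers: the shift along the world's x, y, z in m, then the turn, a rotation vector about the world's x, y, z in degrees, then the closure in counts, from 0 (fully open) to 255 (shut). In form: [[[tx, ty, tz, ax, ay, az, fingers], ...]]. A call has 1 to 10 rows; each row is the pose to reach, as a shift and turn from the pose commanded when the call began; what a row does not reach only later rows make up. A row lasts 1/12 s, in which the tool goes at most 41.7 mm and 7.16 degrees, less where a joint would pass 70% of its speed; a pose out of reach is approached as far as the arm can. A call with a gripper value outside its range is refused whole. The fingers move at their own pace and stop on an object; the grip force is fixed at half the most. Time passes only in rows, so rows that repeat a pose let the fingers close. It gives the time, the measured TCP pose, the force and the opening at its end, in the units of the state.
- bot.get_obs(): the state, without advancing time (a new reading comes with each control period).
- bot.camera(name): name is "scene" or "top" or "wrist"; returns the picture (400x640x3 uint8, blue, green, red); there is no depth.
- bot.camera_model(name): a dict with "K" (3x3 intrinsics, pixels), "T" (4x4, takes a point from camera to world coordinates). Camera axes: x right, y down, z forward; pixel columns grow to the right and rows downward; lengths in m; the calibration is good to about 2 mm. A picture is of the moment at which its call begins: read the wrist's pose just before it. camera_model takes no time and is no camera call; for the wrist camera it gives the pose at the moment of the call.
- bot.job_done(): hands the job in, once; it reports no verdict.
The state is a dict: "clock": time; "joint_pos": joint angles; "joint_vel": joint speeds; "tau": joint torques, N m; "eef_pos": TCP position; "tool_rot": TCP orientation; "ft_force": force on the tool from outside, world axes, zero at the start; "ft_torque": the same for the moment, N m; "grip_width": finger opening in m.
Only numpy, scipy, OpenCV 4.12 (cv2) and the standard library are available. Lean on these libraries where they do the work, as an engineer would, in place of code of your own. Each camera call takes 0.05 s, during which the arm holds its last target. There are 200 camera calls.

## Working session

There is one attempt and no reset: what is moved stays moved. The work goes in short steps, Python scripts to look and compute and a shell command to move; the robot and the scene stay as the last step left them, time stands still between calls to the robot, and variables do not carry over. Pictures are saved under pics/ and viewed, about 8 in all and at most 12, crops included, and the job is handed in when it is done.

```bash
mkdir -p pics
cat > h.py <<'E'
import numpy as np, cv2
from workcell import bot
def ray(m,u,v,z):
    K=np.array(m["K"]);T=np.array(m["T"])
    d=T[:3,:3]@np.linalg.inv(K)@[u,v,1];o=T[:3,3]
    return o+d*(z-o[2])/d[2]
def proj(m,p):
    K=np.array(m["K"]);T=np.array(m["T"])
    c=T[:3,:3].T@(np.array(p)-T[:3,3]);q=K@c
    return q[:2]/q[2]
E
python3 - <<'E'
from h import *
for n in("scene","top"):
    m=bot.camera_model(n);im=bot.camera(n);cv2.imwrite(f"pics/{n}0.png",im)
    print(n,np.round(m["K"],1).tolist(),np.round(m["T"],3).tolist())
o=bot.get_obs();print(o,bot.tip_extent)
E
```

```text
scene [[504.6, 0.0, 320.9], [0.0, 504.6, 208.3], [0.0, 0.0, 1.0]] [[-0.684, -0.467, 0.561, -0.071], [-0.729, 0.445, -0.519, 0.63], [-0.007, -0.764, -0.645, 0.745], [0.0, 0.0, 0.0, 1.0]]
top [[468.3, 0.0, 316.1], [0.0, 468.3, 193.1], [0.0, 0.0, 1.0]] [[-0.019, -0.994, 0.105, 0.369], [-1.0, 0.019, -0.01, 0.105], [0.008, -0.105, -0.994, 0.999], [0.0, 0.0, 0.0, 1.0]]
{'clock': 0.1, 'joint_pos': array([-1.28897938e+00,  2.41344818e-01,  3.86964489e-03,  1.33518546e+00,
        1.43129477e-05,  1.57079801e+00]), 'joint_vel': array([ 0.00135591, -0.00348787,  0.002899  ,  0.0003544 , -0.00094897,
       -0.00070603]), 'tau': array([-1.81553169e-04, -3.73137867e+01,  2.53009701e+01,  1.08454633e-02,
        8.22517359e-05,  2.16032436e-05]), 'eef_pos': array([ 0.13890464, -0.47975621,  0.23850245]), 'tool_rot': array([ 9.90088505e-01,  1.40441741e-01, -1.23828960e-04, -9.23917105e-04]), 'ft_force': array([-0.27677396,  0.23610158, -0.07620431]), 'ft_torque': array([ 0.00609629, -0.01369997, -0.01819756]), 'grip_width': 0.08551296102460834} 0.008
```

View pics/top0.png

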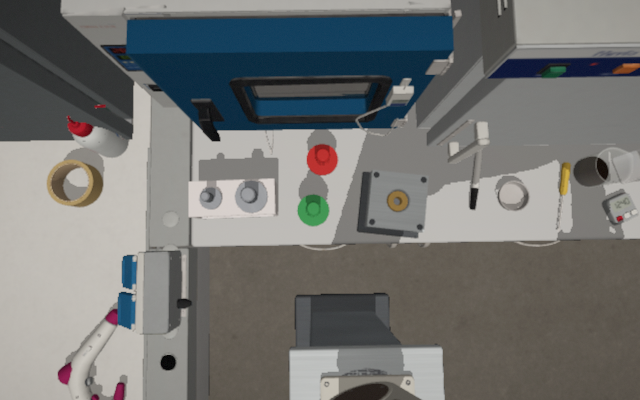

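View pics/scene0.png

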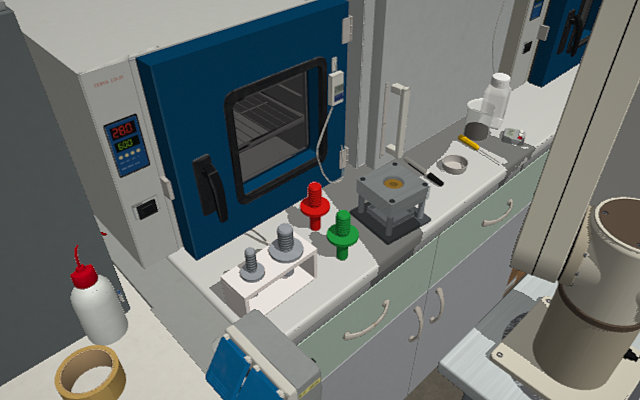

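The top view shows the rack at about (232,197). The small drift is at (209,197) and the large drift at (250,194). The green (313,210) and red (322,158) decoys are not meant, and the bore with the brass bushing is at (398,201). The target is the grey drift at (250,194), since its collar and handle are the wider pair. Next I'll measure it and confirm with a crop.

Run:
```python
from h import *
im=cv2.imread("pics/top0.png");m=bot.camera_model("top")
x0,y0=180,140
c=cv2.resize(im[y0:y0+110,x0:x0+260],None,fx=3,fy=3,interpolation=cv2.INTER_CUBIC)
hsv=cv2.cvtColor(im,cv2.COLOR_BGR2HSV)
# brass bushing
b=cv2.inRange(hsv,(8,90,60),(30,255,255));b[:, :370]=0;b[:,430:]=0;b[:170]=0;b[235:]=0
cn=max(cv2.findContours(b,0,2)[0],key=cv2.contourArea);(u,v),r=cv2.minEnclosingCircle(cn)
print("bushing",u,v,r,ray(m,u,v,.096)); cv2.circle(c,(int((u-x0)*3),int((v-y0)*3)),int(r*3),(0,255,0),1)
g=cv2.inRange(im,(0,0,0),(175,175,175));g2=np.zeros_like(g);g2[176:218,188:277]=g[176:218,188:277]
g2=cv2.inRange(hsv,(95,15,60),(125,255,190));k=np.zeros_like(g2);k[170:222,190:277]=g2[170:222,190:277]
for cn in cv2.findContours(k,0,2)[0]:
    if cv2.contourArea(cn)>80:
        (u,v),r=cv2.minEnclosingCircle(cn);a=ray(m,u,v,.088);print("col",u,v,r,a,r/468*0.911)
        cv2.circle(c,(int((u-x0)*3),int((v-y0)*3)),int(r*3),(0,0,255),1)
cv2.imwrite("pics/crop1.png",c)
print("oven bottom edge row130:",[ray(m,290,130,z).round(3) for z in(0,.1,.3)])
```

```text
bushing 397.0625 200.6875 10.203117370605469 [ 0.44610766 -0.0609186   0.096     ]
oven bottom edge row130: [array([0.613, 0.149, 0.   ]), array([0.589, 0.144, 0.1  ]), array([0.54 , 0.136, 0.3  ])]
```

View pics/crop1.png

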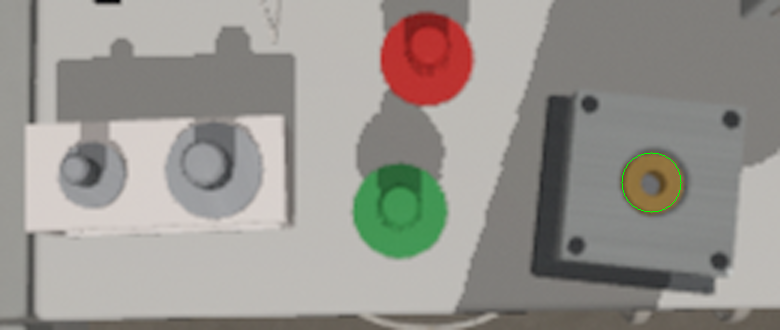

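The crop confirms it: the grey drift at (251,196) has a collar radius of about 16 px (31 mm), so it's the wide one. The drift at (211,198) is thin. Green and red are separate.

Run:
```python
from h import *
m=bot.camera_model("top");s=bot.camera_model("scene")
print("collar",ray(m,251.3,196.3,.088),"top",ray(m,248.7,194.3,.14))
print("scene handle top should be ~(285,227):",proj(s,ray(m,248.7,194.3,.14)),"scene collar ~(285,250)",proj(s,ray(m,251.3,196.3,.088)))
print("thin",ray(m,211,198,.088),"green",ray(m,313,209,.118),"red",ray(m,322.5,155,.118))
print("bush in scene ~(393,183)",proj(s,ray(m,397,200.7,.096)))
d=ray(m,251,195.5,.1); print(d-bot.get_obs()["eef_pos"])
```

```text
collar [0.4607355  0.22235128 0.088     ] top [0.45928511 0.22040225 0.14      ]
scene handle top should be ~(285,227): [287.71864357 226.47255571] scene collar ~(285,250) [287.80380817 247.39337117]
thin [0.45886916 0.30090647 0.088     ] green [0.43147676 0.10240025 0.118     ] red [0.53439984 0.08233223 0.118     ]
bush in scene ~(393,183) [394.26713871 183.22829809]
[ 0.3221816   0.70112772 -0.13850245]
```

```bash
python3 -m jog '[[[0.03,0.06,0.02,0,0,7,0],[0.06,0.12,0.02,0,0,14,0],[0.08,0.16,0.02,0,0,21,0],[0.1,0.2,0.02,0,0,28,0],[0.12,0.24,0.02,0,0,35,0],[0.14,0.28,0.02,0,0,42,0],[0.16,0.32,0.02,0,0,49,0],[0.18,0.35,0.02,0,0,56,0],[0.18,0.38,0.02,0,0,63,0],[0.2,0.4,0.02,0,0,70,0]]]'
```

```text
clock: 0.93
eef_pos: [0.3224, -0.1069, 0.2592]
tool_rot: [0.729, 0.685, -0.0, -0.0]
ft_force: [1.0, 0.1, 0.5]
grip_width: 0.0851
```

```bash
python3 -m jog '[[[0.02,0.04,0,0,0,4,0],[0.04,0.08,0,0,0,4,0],[0.05,0.12,0,0,0,4,0],[0.07,0.16,0,0,0,4,0],[0.085,0.2,0,0,0,4,0],[0.1,0.24,0,0,0,4,0],[0.11,0.27,0,0,0,4,0],[0.121,0.301,-0.009,0,0,4,0],[0.121,0.301,-0.009,0,0,4,0],[0.121,0.301,-0.009,0,0,4,0]]]'
python3 - <<'E'
from h import *
m=bot.camera_model("wrist");im=bot.camera("wrist");o=bot.get_obs()
print(o["eef_pos"],o["tool_rot"])
for p in([.46,.221,.14],[.46,.221,.088],[.459,.301,.14]):
    q=proj(m,p);print(q);cv2.circle(im,tuple(int(a) for a in q),3,(0,0,255),-1)
cv2.imwrite("pics/w1.png",im)
E
```

```text
clock: 1.77
eef_pos: [0.4435, 0.1933, 0.2487]
tool_rot: [0.705, 0.709, -0.002, -0.001]
ft_force: [0.1, 0.2, -0.0]
grip_width: 0.0853
[0.44336303 0.19209035 0.24925904] [ 7.05673936e-01  7.08535276e-01 -1.39271120e-03 -3.46046126e-04]
[342.32518988 163.86944652]
[338.23296597 153.16938525]
[343.93762542  42.52672994]
```

View pics/w1.png

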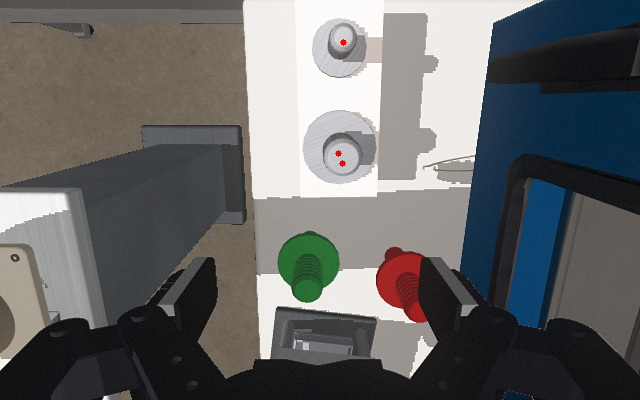

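The wrist view shows the wide drift with its collar centre at about (339,147) and the thin drift behind it at (341,45). The prediction agrees to within 5 mm. I'll move above the drift and refine.

```bash
python3 -m jog '[[[0.017,0.032,-0.02,0,0,0,0],[0.017,0.032,-0.03,0,0,0,0],[0.017,0.032,-0.03,0,0,0,0],[0.017,0.032,-0.03,0,0,0,0]]]'
python3 - <<'E'
from h import *
m=bot.camera_model("wrist");im=bot.camera("wrist");o=bot.get_obs()
print(o["eef_pos"],o["tool_rot"])
for p in([.46,.222,.14],[.46,.222,.088]): print(proj(m,p))
cv2.imwrite("pics/w2.png",im)
q=proj(m,[.46,.222,.12]).astype(int);x0,y0=q[0]-100,q[1]-75
print(x0,y0);cv2.imwrite("pics/w2c.png",cv2.resize(im[y0:y0+150,x0:x0+200],None,fx=4,fy=4))
E
```

```text
clock: 2.15
eef_pos: [0.4602, 0.2224, 0.2199]
tool_rot: [0.707, 0.708, -0.001, -0.0]
ft_force: [-0.5, 0.2, 0.5]
grip_width: 0.0855
[0.46064968 0.22250203 0.22075729] [ 7.06792749e-01  7.07420582e-01 -3.57680544e-04  3.88825324e-05]
[318.84920551 213.58471082]
[318.65582073 193.13463753]
218 129
```

View pics/w2c.png

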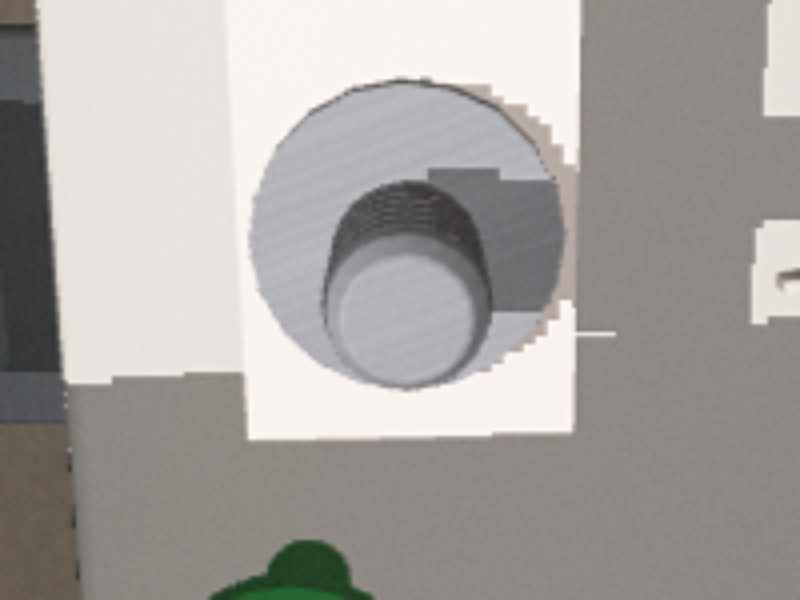

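The crop shows the handle top centred at full-image (320,207) and the collar at (320,187.5). By the wrist camera y is about 0.2265, and by the top camera about 0.221. I'll use 0.225, because the jaws close along x and so y isn't critical for the grasp.

```bash
python3 -m jog '[[[0,0.003,-0.03,0,0,0,0],[0,0.003,-0.06,0,0,0,0],[0,0.003,-0.09,0,0,0,0],[0,0.003,-0.11,0,0,0,0],[0,0.003,-0.117,0,0,0,0],[0,0.003,-0.117,0,0,0,0],[0,0.003,-0.117,0,0,0,255],[0,0.003,-0.117,0,0,0,255],[0,0.003,-0.117,0,0,0,255],[0,0.003,-0.117,0,0,0,255]]]'
python3 -m jog '[[[0,0,0,0,0,0,255],[0,0,0,0,0,0,255],[0,0,0,0,0,0,255],[0,0,0,0,0,0,255],[0,0,0,0,0,0,255]]]'
```

```text
clock: 3.03
eef_pos: [0.4621, 0.2274, 0.1048]
tool_rot: [0.706, 0.708, 0.001, 0.001]
ft_force: [-0.3, 0.3, 1.1]
grip_width: 0.039
clock: 3.45
eef_pos: [0.4617, 0.2274, 0.1046]
tool_rot: [0.706, 0.708, 0.001, 0.0]
ft_force: [-0.6, 0.1, 5.7]
grip_width: 0.0265
```

Gripped at 26.5 mm, which fits the ringed 28 mm handle. Lifting.

```bash
python3 -m jog '[[[0,0,0.015,0,0,0,255],[0,0,0.035,0,0,0,255],[0,0,0.06,0,0,0,255],[0,0,0.085,0,0,0,255],[0,0,0.11,0,0,0,255],[0,0,0.13,0,0,0,255],[0,0,0.13,0,0,0,255]]]'
python3 - <<'E'
from h import *
m=bot.camera_model("wrist");im=bot.camera("wrist");s=bot.camera("scene");t=bot.camera("top");cv2.imwrite("pics/w3.png",im);cv2.imwrite("pics/t3.png",t)
cv2.imwrite("pics/both3.png",np.hstack([s[80:330,180:480],cv2.resize(im,None,fx=.7,fy=.7)[:250]]))
print(bot.get_obs()["grip_width"])
E
```

```text
clock: 4.03
eef_pos: [0.463, 0.228, 0.2375]
tool_rot: [0.706, 0.708, 0.004, 0.001]
ft_force: [1.3, 0.0, -0.9]
grip_width: 0.0268
0.02638243877285926
```

View pics/both3.png

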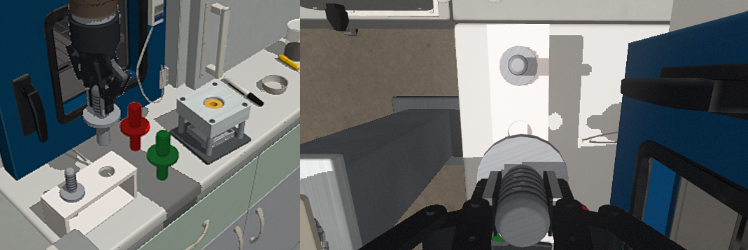

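The drift is held upright and clear of the rack, and the thin drift is still in place. The hole under the drift can be seen ahead of the collar, so I'll stop just past the bore (y about -0.095) to view the bore with the wrist camera.

```bash
python3 -m jog '[[[0,-0.015,0.005,0,0,0,255],[-0.002,-0.045,0.01,0,0,0,255],[-0.004,-0.075,0.01,0,0,0,255],[-0.006,-0.105,0.01,0,0,0,255],[-0.008,-0.135,0.01,0,0,0,255],[-0.01,-0.165,0.01,0,0,0,255],[-0.012,-0.195,0.01,0,0,0,255],[-0.014,-0.225,0.01,0,0,0,255],[-0.015,-0.25,0.01,0,0,0,255],[-0.015,-0.265,0.01,0,0,0,255]]]'
python3 -m jog '[[[0,-0.02,0,0,0,0,255],[0,-0.04,0,0,0,0,255],[0,-0.05,0,0,0,0,255],[0,-0.058,0,0,0,0,255],[0,-0.058,0,0,0,0,255],[0,-0.058,0,0,0,0,255]]]'
python3 - <<'E'
from h import *
m=bot.camera_model("wrist");im=bot.camera("wrist");s=bot.camera("scene");t=bot.camera("top");cv2.imwrite("pics/w4.png",im);cv2.imwrite("pics/t4.png",t);cv2.imwrite("pics/s4.png",s)
import pickle;pickle.dump(m,open("m4.pkl","wb"))
o=bot.get_obs();print(o["eef_pos"],o["grip_width"],proj(m,[.446,-.061,.096]))
hsv=cv2.cvtColor(im,cv2.COLOR_BGR2HSV);b=cv2.inRange(hsv,(8,90,60),(30,255,255))
for cn in cv2.findContours(b,0,2)[0]:
    if cv2.contourArea(cn)>100:
        (u,v),r=cv2.minEnclosingCircle(cn);print(u,v,r,ray(m,u,v,.096))
E
```

```text
clock: 5.02
eef_pos: [0.4441, -0.0404, 0.2408]
tool_rot: [0.707, 0.707, -0.002, -0.002]
ft_force: [0.4, 0.3, -3.2]
grip_width: 0.0268
clock: 5.52
eef_pos: [0.4457, -0.0957, 0.2425]
tool_rot: [0.706, 0.708, -0.0, -0.001]
ft_force: [-0.0, -0.2, -3.0]
grip_width: 0.0266
[ 0.44605687 -0.09517399  0.24309877] 0.026982365399428773 [319.19631447 147.66146395]
7.0 378.5 21.66227912902832 [ 0.13182022 -0.29347766  0.096     ]
319.5 144.5 24.990097045898438 [ 0.44624049 -0.05842526  0.096     ]
```

View pics/w4.png

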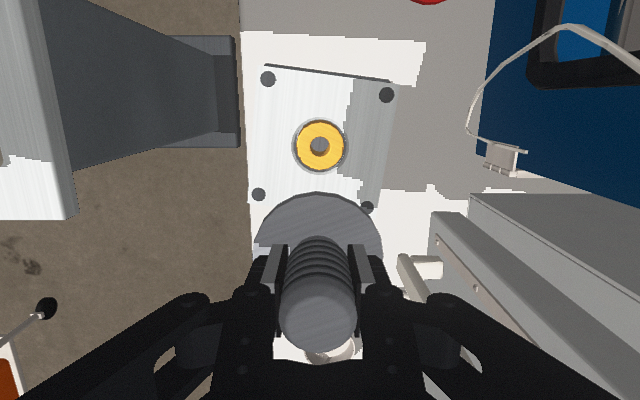

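The wrist view shows the bushing and bore at (319.5,144.5), which gives (0.446,-0.058). The held drift's collar has its far edge at (317,193) and sides at 253/382. Next I'll work out the drift axis relative to the TCP.

Run:
```python
from h import *
import pickle;m=pickle.load(open("m4.pkl","rb"))
for z in(.222,.228):
    e=ray(m,317,193,z);print(z,"edge y->axis",e[1]-.032, "x",[ray(m,u,245,z)[0] for u in(253,382)])
print("handle top",ray(m,318,314,.28))
```

```text
0.222 edge y->axis -0.09792888996292862 x [np.float64(0.4129977972032362), np.float64(0.4763459839237125)]
0.228 edge y->axis -0.0963336478829642 x [np.float64(0.41421817264214916), np.float64(0.47511896837942497)]
handle top [ 0.44484503 -0.09151056  0.28      ]
```

```bash
python3 -m jog '[[[0.001,0.02,-0.01,0,0,0,255],[0.001,0.038,-0.02,0,0,0,255],[0.001,0.038,-0.025,0,0,0,255],[0.001,0.038,-0.025,0,0,0,255],[0.001,0.038,-0.025,0,0,0,255]]]'
python3 - <<'E'
from h import *
s=bot.camera("scene");t=bot.camera("top");m=bot.camera_model("scene")
cv2.imwrite("pics/s5.png",s);o=bot.get_obs();p=o["eef_pos"];print(p)
a=proj(m,[p[0]-.001,p[1]-.0015,p[2]+.011-.034]);b=proj(m,[p[0]-.001,p[1]-.0015,p[2]+.011-.092]);g=proj(m,[.446,-.0592,.1]);print(a,b,g)
x0,y0=330,70
c=cv2.resize(s[y0:y0+150,x0:x0+200],None,fx=4,fy=4,interpolation=cv2.INTER_CUBIC)
f=lambda q:tuple(int(v) for v in (q-[x0,y0])*4+2)
cv2.line(c,f(a),f(b),(0,0,255),1);cv2.circle(c,f(g),3,(0,255,0),-1);cv2.imwrite("pics/s5c.png",c)
E
```

```text
clock: 6.08
eef_pos: [0.447, -0.0576, 0.2183]
tool_rot: [0.706, 0.709, -0.0, -0.0]
ft_force: [-0.0, -0.1, -2.8]
grip_width: 0.0264
[ 0.44752596 -0.0582509   0.21884863]
[398.10105677 143.35527995] [395.52861056 167.18700764] [393.96740454 182.05373221]
```

View pics/s5c.png

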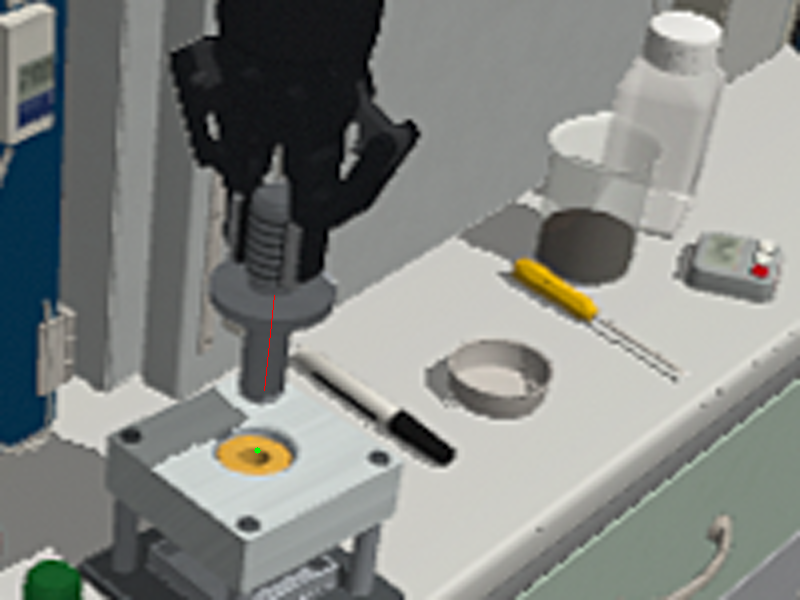

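The drift is plumb over the bore: its foot at crop (262,393) matches the prediction, and the bore is at (257,452). I'll descend into it.

```bash
python3 -m jog '[[[0,0,-0.015,0,0,0,255],[0,0,-0.028,0,0,0,255],[0,0,-0.036,0,0,0,255],[0,0,-0.04,0,0,0,255],[0,0,-0.044,0,0,0,255],[0,0,-0.048,0,0,0,255],[0,0,-0.048,0,0,0,255]]]'
```

```text
clock: 6.77
eef_pos: [0.4474, -0.0583, 0.1707]
tool_rot: [0.706, 0.708, 0.0, 0.0]
ft_force: [-0.4, 0.4, -3.1]
grip_width: 0.0266
```

```bash
python3 -m jog '[[[0,0,-0.005,0,0,0,255],[0,0,-0.01,0,0,0,255],[0,0,-0.014,0,0,0,255],[0,0,-0.018,0,0,0,255],[0,0,-0.022,0,0,0,255],[0,0,-0.026,0,0,0,255],[0,0,-0.03,0,0,0,255],[0,0,-0.034,0,0,0,255],[0,0,-0.038,0,0,0,255]]]'
```

```text
clock: 7.52
eef_pos: [0.4469, -0.058, 0.1315]
tool_rot: [0.706, 0.708, -0.0, -0.0]
ft_force: [0.1, 0.8, -3.5]
grip_width: 0.0267
```

```bash
python3 -m jog '[[[0,0,-0.003,0,0,0,255],[0,0,-0.005,0,0,0,255],[0,0,-0.007,0,0,0,255],[0,0,-0.008,0,0,0,255],[0,0,-0.008,0,0,0,255]]]'
```

```text
clock: 7.93
eef_pos: [0.447, -0.0581, 0.1246]
tool_rot: [0.706, 0.708, 0.0, 0.0]
ft_force: [-1.4, 0.6, 0.4]
grip_width: 0.0267
```

```bash
python3 -m jog '[[[0,0,-0.001,0,0,0,255],[0,0,-0.002,0,0,0,255],[0,0,-0.003,0,0,0,255],[0,0,-0.003,0,0,0,255]]]'
python3 - <<'E'
from h import *
s=bot.camera("scene");cv2.imwrite("pics/s6.png",s)
cv2.imwrite("pics/s6c.png",cv2.resize(s[120:270,310:460],None,fx=4,fy=4,interpolation=cv2.INTER_CUBIC))
E
```

```text
clock: 8.27
eef_pos: [0.4471, -0.0581, 0.1245]
tool_rot: [0.706, 0.708, 0.001, 0.001]
ft_force: [-9.0, 1.0, 21.8]
grip_width: 0.0263
```

View pics/s6c.png

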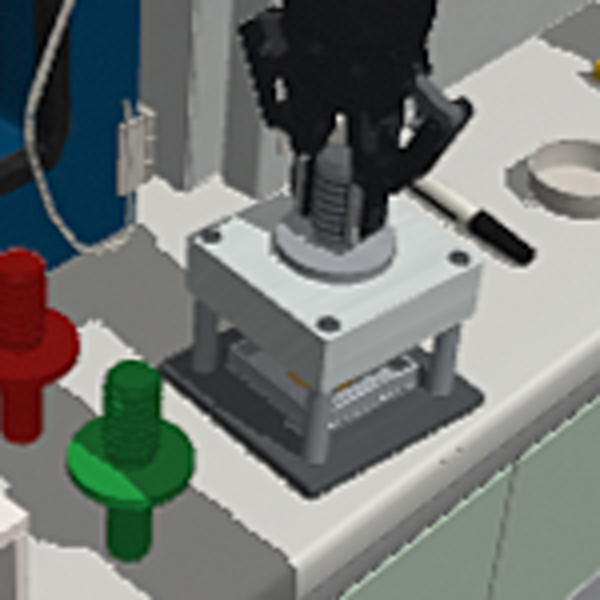

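The collar rests on the stand (22 N, z stopped). Brass is visible in the tray either side of the front post, at crop (297,378) and (345,385). I'll unload, release and retreat.

```bash
python3 -m jog '[[[0,0,0.0025,0,0,0,255],[0,0,0.0025,0,0,0,255],[0,0,0.0025,0,0,0,150],[0,0,0.0025,0,0,0,100],[0,0,0.0025,0,0,0,0],[0,0,0.0025,0,0,0,0],[0,0,0.0025,0,0,0,0],[0,0,0.0025,0,0,0,0],[0,0,0.0025,0,0,0,0],[0,0,0.0025,0,0,0,0]]]'
```

```text
clock: 9.15
eef_pos: [0.4471, -0.0581, 0.1237]
tool_rot: [0.706, 0.708, -0.0, -0.0]
ft_force: [0.0, 0.8, -0.9]
grip_width: 0.0853
```

```bash
python3 -m jog '[[[0,0,0.01,0,0,0,0],[0,0,0.03,0,0,0,0],[0,0,0.055,0,0,0,0],[0,0,0.08,0,0,0,0],[0,0,0.11,0,0,0,0],[0,0,0.13,0,0,0,0],[-0.03,0,0.15,0,0,0,0],[-0.06,-0.02,0.15,0,0,0,0],[-0.09,-0.04,0.15,0,0,0,0],[-0.11,-0.06,0.15,0,0,0,0]]]'
python3 -m jog '[[[-0.02,-0.03,0,0,0,0,0],[-0.03,-0.06,0,0,0,0,0],[-0.03,-0.06,0,0,0,0,0]]]'
python3 - <<'E'
from h import *
s=bot.camera("scene");t=bot.camera("top");cv2.imwrite("pics/s7.png",s)
a=cv2.resize(s[130:260,310:450],None,fx=3,fy=3,interpolation=cv2.INTER_CUBIC)
b=cv2.resize(t[140:270,180:310+130],(260*390//260,195))
print(a.shape);canvas=np.zeros((390,a.shape[1]+390,3),np.uint8);canvas[:,:a.shape[1]]=a;canvas[:195,a.shape[1]:]=b
canvas[195:,a.shape[1]:]=cv2.resize(s[210:340,150:410],(390,195))
cv2.imwrite("pics/f7.png",canvas)
E
```

```text
clock: 9.98
eef_pos: [0.3349, -0.1181, 0.2742]
tool_rot: [0.706, 0.709, -0.0, 0.0]
ft_force: [-0.6, -1.2, -0.2]
grip_width: 0.0855
clock: 10.23
eef_pos: [0.3053, -0.1817, 0.2741]
tool_rot: [0.709, 0.705, -0.001, 0.001]
ft_force: [0.4, 0.2, 0.7]
grip_width: 0.0858
(390, 420, 3)
```

View pics/f7.png

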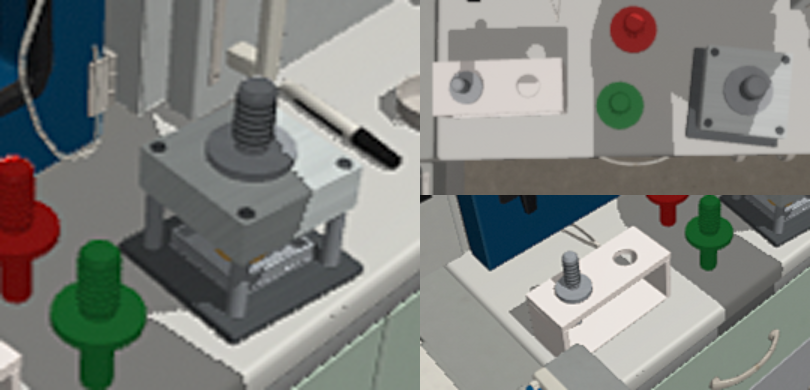

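The drift stands in the bore with its collar flush, the thin drift is in the rack, and the decoys haven't moved. One numeric check of the brass in the tray, then I'll hand in.

Run:
```python
from h import *
m=bot.camera_model("scene")
for f in("s6","s7"):
    im=cv2.imread(f"pics/{f}.png");h=cv2.cvtColor(im,cv2.COLOR_BGR2HSV);b=cv2.inRange(h,(8,80,40),(30,255,255));k=np.zeros_like(b);k[190:235,350:430]=b[190:235,350:430]
    v,u=np.nonzero(k);print(f,len(u),u.min(),u.max(),v.min(),v.max())
c=np.array([.446,-.0595,0])
print("expected lying centre",proj(m,c+[0,0,.024]))
for z in(.013,.035):
    P=np.array([proj(m,c+[.02*np.cos(a),.02*np.sin(a),z]) for a in np.linspace(0,6.28,40)]);print(z,P.min(0),P.max(0))
print("plate front bottom edge corner / tray rim check",proj(m,c+[0,0,.064]))
```

```text
s6 12 382 397 213 217
s7 13 382 397 213 217
expected lying centre [391.08873887 209.47171997]
0.013 [381.65811409 207.45569815] [399.75553819 219.20596732]
0.035 [382.36454442 199.88179674] [400.69567054 211.57298042]
plate front bottom edge corner / tray rim check [392.61939214 195.31875526]
```

The visible brass spans u 382–397 and v 213–217. The bushing lying flat in the tray would span u 382–400 with its bottom edge at v 219, so it fits. Nothing moved between the last two frames.

```bash
python3 -c "
from workcell import bot
print(bot.get_obs()['clock'],bot.job_done())"
```

```text
the job is handed in; nothing more can be done
10.3333 None
```

I took the wide drift from the rack by its handle and put it into the bore. Keeping hold of it, I pressed until the collar stopped on the stand at about 22 N, then let go, backed the arm off and handed in at 10.3 s.

**Last checks:**
- **Drift:** it stands upright in the bore with its collar flush on the plate.
- **Bushing:** only a sliver of brass (12–13 pixels) is visible past the plate and post. It lies where the bushing would be if flat in the tray, and it did not move between the last two pictures.
- **Thin drift and the rest:** the thin drift is still in the rack, and the green and red pieces have not moved.

**What disagreed or was not seen:**
- **Camera mismatch:** the top and wrist cameras differed by 2.5 to 5 mm in y. I used the wrist camera, checked against the scene view, and the drift went in without trouble.
- **Release force:** the 6–12 N peak as the bushing passes the spring balls did not show in the force readings, which are taken only at the end of each call. That the bushing came out rests on the pictures.

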